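Third hand at the mould-box jig

ROBOT

A 7-joint arm with a two-finger parallel gripper is mounted at the origin on the work surface. World frame = base frame: x ahead of the robot, y to its left, z up, the work surface at z = 0. Lengths are in mm, angles in rad, forces in N, time in s.
With the tool pointing down it reaches from about 425 to 950 mm from the base axis. Payload 4.7 kg.
Tool frame: the origin (TCP) lies on the centre line of the jaws, within the pads' length; the fingertips stand 8 mm ahead of it and the grasp point (between the pads) lies 11 mm behind it; z points along the fingers, y is the line along which they close (so a half turn about z gives the same grasp; the last joint's range is limited). The gripper opens to 85 mm and grips with 20 to 120 N. Pads are 22 mm wide; open, the fingers measure 114 mm over their backs; the gripper's body (76 mm by 85 mm) begins 54 mm behind the grasp point. The pads swing forward as they close: fully open they stand 13 mm farther back than shut.
Start: joints at [1.29, 0.469, -0.049, 1.532, 0.024, 1.141, -0.082], TCP at [168.221, -653.72, 239.335] pointing down, gripper open.
Joint ranges: [-2.59, 2.59], [-0.33, 1.99], [-1.39, 1.29], [0.1, 2.45], [-1.04, 4.18], [0.21, 1.99], [-2.66, 2.66]. Speed limits (rad/s): [2.57, 2.57, 3.14, 3.14, 3.14, 3.14, 3.14].

INTERFACE

Orientations are given as a unit quaternion [x, y, z, w].
In Python, from station import * gives the robot as it stands. The module is installed in compiled form; this text tells all that it offers. Calls block until the motion is done:
- movep(position, orientation): joint-space move of the TCP to a pose.
- movel(position, orientation=None, vel=150, force_limit=None): straight line of the TCP; orientation=None keeps the orientation; vel is the mean speed in mm/s. With force_limit (N) it stops when the force on the tool has changed by that much, and returns True; else False.
- move_joints(angles): joint-space move.
- grip(opening, grip_force=None): finger opening in mm; grip_force is the grip in N (None keeps the last); returns when the fingers have stopped.
- pause(seconds).
- solve_ik(position, orientation): joint angles nearest the present ones, or None.
- get_image(name): name is "scene" or "top"; returns (picture, depth): 420x560x3 uint8, red, green, blue; 420x560 float32, mm along the optical axis (not along the pixel's ray), 0 where there is no reading.
- camera_model(name): a dict with "fx", "fy", "cx", "cy" (pixels), "dist_coeffs" ([k1, k2, p1, p2, k3] as OpenCV has them; the pictures are not rectified), "T" (4x4, takes a point from camera to world coordinates). Camera axes: x right, y down, z forward; pixel columns grow to the right and rows downward; lengths in mm; the calibration is good to about 2 mm. A picture is of the moment at which its call begins. camera_model takes no time and is no camera call.
A pose or a line that the arm cannot do raises MotionError and nothing moves.
- hand_in(): hands the job in; it is judged then, once.
Readings, each from a call of its own:
- read_t(): time.
- read_q(): joint angles.
- read_qvel(): joint speeds.
- read_tau(): joint torques, N m.
- read_tool_pos(): TCP position.
- read_tcp_rot(): TCP orientation.
- read_ft_force(): force on the tool from outside, world axes, zero at the start.
- read_moment(): the same for the moment, N m.
- read_width(): finger opening in mm.
- read_grip_force(): force on a finger pad.
Only numpy, scipy, OpenCV 4.12 (cv2) and the standard library are available. Lean on these libraries where they do the work, as an engineer would, in place of code of your own. Each camera call takes 0.05 s, during which the arm holds its last target. There are 200 camera calls.

TASK

Take the longer of the two upright boards out of the rack and stand it on its long edge in the slot of the jig, right down on the slot floor. Then slide it along the slot against the spring-loaded end stop and press the stop's pad in about half its travel (about 12 N), never bottoming it out. Finish while still gripping the board and pressing it there steadily, so that I can fasten the clamp, and leave the other things where they are.

Things in the scene. Friction and masses are not known exactly. Their poses are not given: they have to be found in the camera images.
- long_board: The board to fit: flat rectangular plywood, dark brown faces, pale layered edges, 12 mm thick (its x), 150 mm long (its y), 90 mm tall (its z), about 0.13 kg, uniform and the same either way round. It starts standing on its long edge in one of the rack's two slots, which one varies. Origin: centre of its underside.
- short_board: The other board in the rack, not to be moved: the same but only 100 mm long (its y). Origin: centre of its underside.
- rack: Fixed plywood rack, 160 mm (x) by 150 mm (y), with two parallel slots along its y, 90 mm apart (at x = -45 and +45 mm), each 16 mm wide; a slot's floor is 12 mm above the work surface and its wooden side walls (100 mm long) end 38 mm above the work surface. Origin: centre of its underside, on the work surface.
- jig: Fixed jig for mould boxes: dark-faced plywood base 130 mm (x) by 335 mm (y), 18 mm thick, with a slot along its y between two aluminium rails, a spring-loaded stop at its +y end and a low cam clamp, 44 mm high, at its -y end (y = -150 to -120 mm). Jig and rack may swap sides of the table. Origin: centre of its underside, on the work surface.
- slot_floor (a point): Middle of the slot's floor, 18 mm above the work surface, at x = y = 0 of the jig, axes as the jig's (y along the slot to the stop). The slot is 15 mm wide, 180 mm long (y = -90 to 90 mm); above 40 mm its rails flare to a mouth 29 mm wide at their top, 52 mm above the work surface. The seated board's origin lies on this point's y axis.
- stop_pad: The sprung stop's upright steel pad, 56 mm wide (x), 8 mm thick (y), 23 to 87 mm above the work surface, square across the slot's line. Behind it, at y = 142 to 168 mm of the jig, a fixed grey block 70 mm wide and 88 mm high carries its springs. Origin: below the pad's mid-thickness, level with the work surface; axes as the jig's.
- stop_face (a point): Middle of the pad's face that the board's end meets, 55 mm above the work surface. At rest it lies 100 mm along y from slot_floor; it moves with the pad.
- stop_slide (a joint): How far the pad is pushed in along the jig's +y (m): 0 at rest, 0.020 bottomed out. Springs without preload, 1.2 N per mm: 0.010 is half travel and 12 N.
- mallet: Bystander: rubber mallet with a wooden handle, about 260 mm long, lying on the far side of the table. Origin: underside, on the length of the tool.
- mixing_cup: Bystander: white plastic cup, 90 mm across, 85 mm high, on the far side of the table. Origin: centre of its underside.
- clay_block: Bystander: grey-brown block of clay, 85 by 110 by 55 mm high, on the far side of the table. Origin: centre of its underside.
Things that resemble listed ones, but are neither listed nor needed, are in the scene too. Leave any green look-alike of the long_board alone. Of the things shaped like the rack, the plywood one is meant.

How it is judged:
By the outcome, as a careful person would: the job done as asked, in the order asked, and still so for the second after the job is handed in, while the arm keeps its last pose, push and grip.
It also fails if it takes over 58 s, if anything falls off the work surface, if the arm or the gripper's body presses on something with over 40 N, if the wrist force passes 120 N, or if a joint passes its speed limit or range.

## Working session

There is one attempt and no reset: what is moved stays moved. The work goes in short steps, each a Python script; the robot and the scene stay as the last script left them, time stands still between calls to the robot, and variables do not carry over. Pictures are saved under pics/ and viewed, at most 10 in all, crops included, and the job is handed in when it is done.

```bash
mkdir -p pics
cat > h.py <<'E'
from station import *
import numpy as np, cv2
def cloud(name):
    im,d=get_image(name); m=camera_model(name)
    K=np.array([[m['fx'],0,m['cx']],[0,m['fy'],m['cy']],[0,0,1]])
    v,u=np.mgrid[0:420,0:560]
    p=cv2.undistortPoints(np.stack([u,v],-1).reshape(-1,1,2).astype(np.float64),K,np.array(m['dist_coeffs'])).reshape(420,560,2)
    P=np.concatenate([p*d[...,None],d[...,None]],-1)
    T=np.array(m['T']); W=P@T[:3,:3].T+T[:3,3]; W[d<=0]=np.nan
    return im,d,W
E
python3 - <<'E'
from h import *
for n in("scene","top"):
    im,d,W=cloud(n); cv2.imwrite(f"pics/{n}0.png",im[...,::-1]); np.savez(f"{n}0.npz",im=im,d=d,W=W)
    T=np.array(camera_model(n)['T']);print(n,T.round(2).tolist(),camera_model(n)['fx'])
print(read_t(),read_tcp_rot(),read_ft_force(),read_width())
E
```

```text
scene [[0.22, 0.8, -0.55, 1015.13], [0.98, -0.19, 0.11, -14.75], [-0.02, -0.56, -0.83, 795.53], [0.0, 0.0, 0.0, 1.0]] 415.9097729903965
top [[-0.01, -0.97, 0.22, 287.33], [-1.0, 0.01, 0.0, 68.22], [-0.0, -0.22, -0.97, 1141.18], [0.0, 0.0, 0.0, 1.0]] 415.61046458477733
0.1 [ 9.92082530e-01  1.25584632e-01 -1.46997157e-04 -8.55322014e-04] [-0.23868904 -0.10319462  0.08562533] 85.4519501155429
```

View pics/scene0.png

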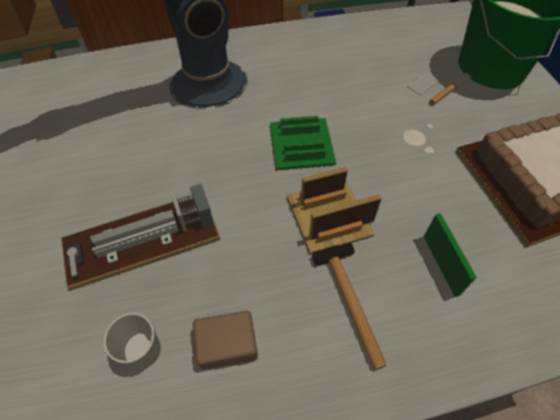

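View pics/top0.png

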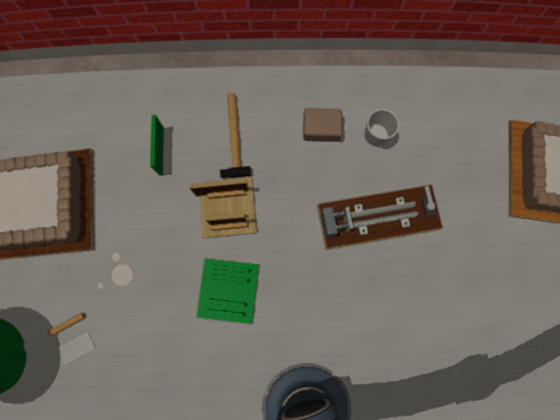

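The scene view shows the plywood rack at about (330,215), with the long board in its front slot at (345,213) and the short board at (325,185). The jig is at (140,235), with its stop at (200,205) and its cam at (73,262). The mallet head at (333,253) lies right beside the long board. The top view shows the same: rack (228,207), long board (220,187), jig (380,215) with the stop on its left, +y world side. Next I'll measure these.

Run:
```python
import numpy as np, cv2
def rect(P):
    r=cv2.minAreaRect(P[:,:2].astype(np.float32)); return np.round(r[0],1),np.round(r[1],1),round(r[2],2)
box={'scene':dict(rack=(285,165,385,265),jig=(55,180,225,290)),'top':dict(rack=(185,160,262,242),jig=(312,180,446,252))}
for n in box:
    f=np.load(n+'0.npz'); W=f['W']
    for k,(a,b,c,d) in box[n].items():
        Q=W[b:d,a:c].reshape(-1,3); Q=Q[~np.isnan(Q[:,0])]
        print(n,k,'hist',[(int(z),int(((Q[:,2]>z)&(Q[:,2]<=z+4)).sum())) for z in range(-4,112,4)])
        for lo,hi in ([(96,108),(8,16),(33,43)] if k=='rack' else [(14,22),(47,56),(80,95)]):
            m=(Q[:,2]>lo)&(Q[:,2]<hi); S=Q[m]
            # connected components on image mask
            M=np.zeros(W.shape[:2],np.uint8); M[b:d,a:c]=((W[b:d,a:c,2]>lo)&(W[b:d,a:c,2]<hi))
            nc,L=cv2.connectedComponents(M)
            for i in range(1,nc):
                S=W[L==i]
                if len(S)>25: print(' ',lo,hi,len(S),rect(S),'zmed',S[:,2].mean().round(1),'px',np.argwhere(L==i).mean(0).round()[::-1])
    for nm,(u,v) in ({'table':(250,270)} if n=='scene' else {'table':(280,200)}).items(): print(n,nm,W[v-4:v+4,u-4:u+4].reshape(-1,3).mean(0),W[v-4:v+4,u-4:u+4,2].std())
```

```text
scene rack hist [(-4, 2339), (0, 1828), (4, 124), (8, 819), (12, 802), (16, 166), (20, 241), (24, 461), (28, 133), (32, 160), (36, 447), (40, 126), (44, 114), (48, 107), (52, 103), (56, 117), (60, 108), (64, 126), (68, 116), (72, 115), (76, 117), (80, 121), (84, 119), (88, 129), (92, 121), (96, 152), (100, 581), (104, 33), (108, 0)]
  96 108 284 (array([492.1, 201. ]), array([ 15.9, 100. ]), 3.31) zmed 101.2 px [324. 174.]
  96 108 482 (array([580.7, 221.4]), array([ 15.4, 151.8]), 5.34) zmed 101.4 px [346. 206.]
  8 16 33 (array([382.5, 163.8]), array([44.2,  7.3]), 76.75) zmed 10.2 px [292. 166.]
  8 16 1530 (array([537.3, 206.9]), array([161.6, 154.7]), 4.24) zmed 12.0 px [325. 221.]
  33 43 300 (array([502.9, 199.4]), array([103.8,  33.7]), 81.84) zmed 37.9 px [323. 195.]
  33 43 377 (array([591.6, 221.6]), array([ 23.2, 152. ]), 0.87) zmed 37.7 px [341. 227.]
scene jig hist [(-4, 4664), (0, 5617), (4, 215), (8, 149), (12, 244), (16, 3259), (20, 1301), (24, 231), (28, 263), (32, 296), (36, 376), (40, 481), (44, 322), (48, 359), (52, 115), (56, 15), (60, 21), (64, 16), (68, 38), (
[... 1882 characters left out ...]
, (76, 58), (80, 44), (84, 210), (88, 95), (92, 1), (96, 0), (100, 0), (104, 0), (108, 0)]
  14 22 3464 (array([ 500.9, -217.1]), array([131.2, 337.2]), 8.93) zmed 17.9 px [382. 217.]
  14 22 51 (array([ 488.4, -101. ]), array([21.1, 22.6]), 7.0) zmed 18.1 px [339. 221.]
  47 56 145 (array([ 515.1, -221.4]), array([  9.1, 173.6]), 8.6) zmed 49.7 px [383. 208.]
  47 56 111 (array([ 488.6, -235.7]), array([  7.1, 151.5]), 8.0) zmed 50.1 px [389. 218.]
  80 95 273 (array([477.8, -66.4]), array([69.9, 26.8]), 9.63) zmed 86.8 px [329. 221.]
  80 95 74 (array([ 485.2, -116.9]), array([55.6,  8.5]), 8.43) zmed 85.7 px [349. 217.]
top table [555.83586311  61.09077065  -1.11755654] 2.0446089071264173
```

Run:
```python
import cv2,numpy as np
a=cv2.imread('pics/scene0.png'); t=cv2.imread('pics/top0.png')
r=lambda i,x0,y0,x1,y1:cv2.resize(i[y0:y1,x0:x1],(400,300),interpolation=cv2.INTER_CUBIC)
cv2.imwrite('pics/crops.png',np.vstack([np.hstack([r(a,275,160,395,250),r(a,55,172,227,301)]),np.hstack([r(t,180,160,280,235),r(t,312,172,446,272)])]))
```

```text
(no output)
```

View pics/crops.png

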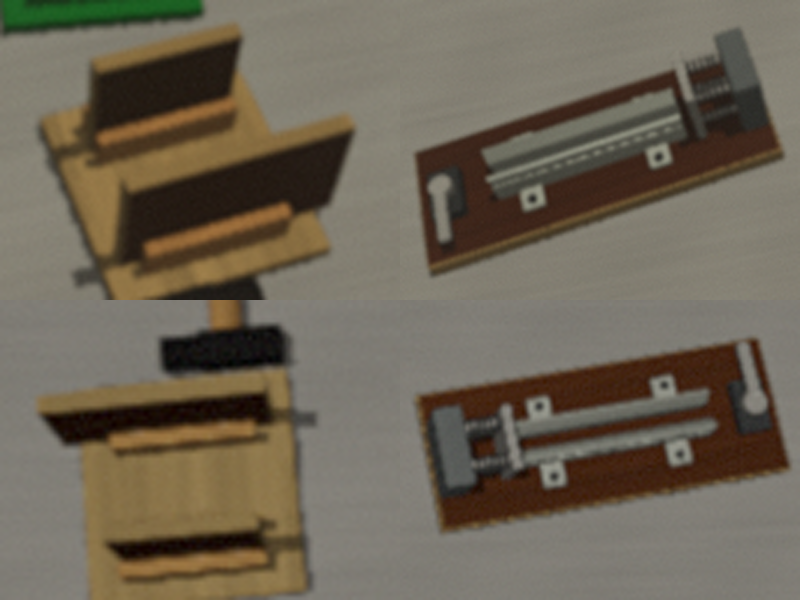

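The measurements agree with the given sizes: long board top z≈101 and 150 long, pad z≈87, rails z≈50. The two cameras differ by about 2 mm, so I'll average them for the grasp.

```bash
cat >> h.py <<'E'
def down(deg): a=np.radians(deg)/2; return [np.cos(a),np.sin(a),0,0]
E
python3 - <<'E'
from h import *
for a in (95.4,-84.6):
    print(a,[None if (q:=solve_ik(p,down(a+d))) is None else np.round(q,2) for p,d in (((579.4,222.5,200),0),((579.4,222.5,61),0),((501,-208,220),3.7),((497,-185,67),3.7))])
f=np.load('top0.npz'); W=f['W'][165:180,218:252]; print('mallet z',np.nanpercentile(W[...,2],[50,90,98]), 'x',np.nanmin(W[...,0][W[...,2]>25]))
E
```

```text
95.4 [array([ 0.3 ,  0.67, -1.11,  1.67,  0.64,  1.21, -0.87]), array([ 0.24,  0.83, -1.01,  1.78,  0.82,  1.02, -1.  ]), array([ 0.81,  0.33, -0.61,  1.85,  0.22,  1.03,  0.27]), array([ 0.71,  0.52, -0.56,  2.  ,  0.41,  0.73,  0.06])]
-84.6 [array([ 0.33,  0.71, -1.18,  1.67,  0.69,  1.24,  2.23]), array([ 0.32,  0.94, -1.19,  1.77,  0.97,  1.14,  2.04]), array([-0.52,  0.45,  1.12,  1.91, -0.46,  1.07, -2.19]), array([-0.5 ,  0.75,  1.11,  2.07, -0.88,  0.9 , -1.86])]
mallet z [21.34458023 26.99955058 99.73720997] x 587.1723002565896
```

Run:
```python
from h import *
R=down(95.4)
movep([579.4,222.5,190],R); print(read_t(), read_q().round(2) if hasattr(read_q(),'round') else read_q())
grip(40,40); movel([579.4,222.5,61],vel=120,force_limit=15); print(read_t(),read_tool_pos(),read_ft_force())
grip(0,40); print(read_t(),read_width(),read_grip_force(),read_ft_force(),read_moment(),read_tool_pos())
print(movel([579.4,222.5,85],vel=80)); grip(0,90); print(read_t(),read_width(),read_grip_force(),read_ft_force(),read_moment())
im,d,W=cloud('scene'); cv2.imwrite('pics/lift.png',cv2.resize(im[120:320,200:460,::-1],None,fx=2,fy=2))
```

```text
3.4833 [ 0.3   0.69 -1.12  1.68  0.66  1.2  -0.89]
5.2167 [579.90248237 222.94111062  61.91900748] [-0.2902819  -0.34018003  0.63455279]
5.575 11.286599727635195 40.875409841537476 [ 0.03017981 -0.0738092   1.98819358] [ 0.00555375 -0.04744955  0.06922209] [579.96219087 222.70558171  61.74372534]
False
6.2417 11.260881766579462 87.78367638587952 [-0.12530505  0.56161857 -2.41788108] [-0.04917453  0.01739296  0.02324454]
```

View pics/lift.png

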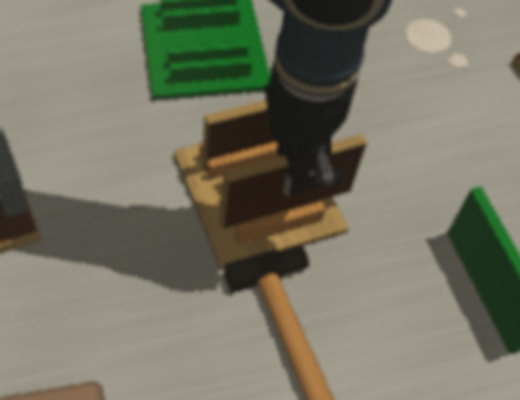

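The board is gripped squarely and is rising out of its slot at crop (293,185). Next I'll carry it over the jig and measure it against the rails in the same pictures.

```bash
cat > rel.py <<'E'
from h import *
def fitline(S):  # centre, yaw of thickness-direction normal
    r=cv2.minAreaRect(S[:,:2].astype(np.float32)); return np.round(r[0],1),np.round(r[1],1),round(r[2],2),len(S)
def rel(ztop,pre,lo=-5,hi=5):
    c=np.array([502,-215])
    for n in('scene','top'):
        im,d,W=cloud(n); cv2.imwrite(f'pics/{pre}_{n}.png',im[...,::-1]); np.savez(f'{pre}_{n}.npz',im=im,d=d,W=W)
        m=(abs(W[...,2]-ztop)<6)&(np.hypot(*(W[...,:2]-c).transpose(2,0,1))<110)
        nc,L=cv2.connectedComponents(m.astype(np.uint8))
        for i in range(1,nc):
            if (L==i).sum()>25: print(n,'top edge',fitline(W[L==i]),'z',W[L==i][:,2].mean().round(1))
E
python3 - <<'E'
from rel import *
R=down(99.1)
movel([579.4,222.5,175],vel=200); movep([501,-208.2,175],R); movel([501,-208.2,140],vel=150)
print(read_t(),read_tool_pos(),read_ft_force(),read_moment(),read_width())
rel(140-49.7+90,'hov')
a=cv2.imread('pics/hov_scene.png')[120:320,40:300]; b=cv2.imread('pics/hov_top.png')[150:260,300:460]
cv2.imwrite('pics/hov.png',np.vstack([cv2.resize(a,(400,300)),cv2.resize(b,(400,275))]))
E
```

```text
8.8833 [ 501.13689341 -207.27092507  139.77074752] [ 0.20955046  0.11148397 -1.52886226] [ 0.0708482  -0.00476526  0.01439689] 10.582612957406766
scene top edge (array([ 499.7, -171.1]), array([36. , 74.2]), 33.93, 249) z 179.1
scene top edge (array([ 509., -253.]), array([14.1, 55.9]), 7.49, 190) z 179.0
top top edge (array([ 492.9, -166.2]), array([24.3, 69.2]), 20.9, 160) z 179.4
```

View pics/hov.png

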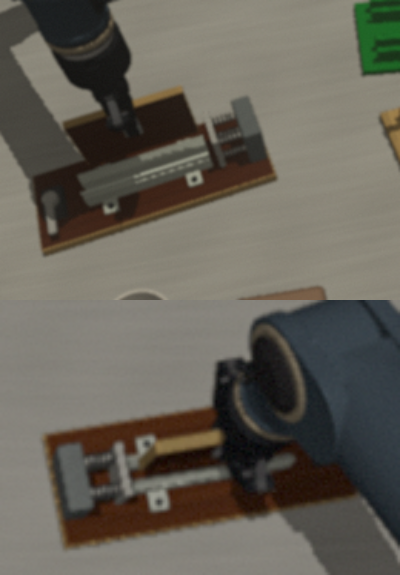

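The scene half shows the board hanging above the far rail at about (150,115), parallel to the slot. The top half shows its pale edge at (185,445). The gripper hides part of it, so I'll fit the visible strips in jig axes.

Run:
```python
import numpy as np
a=np.radians(9.1); n=np.array([np.cos(a),np.sin(a)]); y=np.array([-np.sin(a),np.cos(a)])
tc=np.array([501.14,-207.27])
print('tcp t,s',tc@n,tc@y)
for k in('scene','top'):
    f=np.load(f'hov_{k}.npz'); W=f['W']; im=f['im'].astype(int)
    t=W[...,:2]@n; s=W[...,:2]@y-tc@y; z=W[...,2]
    pale=(im[...,0]>im[...,2]+25)&(im[...,0]>90)
    for nm,lo,hi in(('-',-73,-30),('+',30,73)):
        m=pale&(abs(z-179)<7)&(s>lo)&(s<hi)&(abs(t-461)<15)
        if m.sum()>10:
            p=np.polyfit(s[m],t[m],1); print(k,'edge',nm,m.sum(),'t mean',t[m].mean().round(2),np.percentile(t[m],[3,97]).round(1),'z',z[m].mean().round(1),'slope deg',np.degrees(p[0]).round(2))
    m=(z>105)&(z<170)&(s>-74)&(s<74)&(abs(s)>25)&(t>461)&(t<480) if k=='scene' else (z>105)&(z<170)&(abs(s)>25)&(abs(s)<74)&(t<461)&(t>440)
    A=np.c_[s[m],z[m]-140,np.ones(m.sum())]; c=np.linalg.lstsq(A,t[m],rcond=None)[0]; r=t[m]-A@c
    g=abs(r)<3; c=np.linalg.lstsq(A[g],t[m][g],rcond=None)[0]; print(k,'face',g.sum(),'t0',c[2].round(2),'yaw,tilt deg',np.degrees(c[:2]).round(2),'rms',r[g].std().round(2))
    f=np.load(f'{k}0.npz'); W=f['W']; t=W[...,:2]@n; S=W[...,:2]@y; z=W[...,2]
    s0=-220*np.cos(a)-502.9*np.sin(a)
    for nm,m in dict(pad=(z>82)&(z<95)&(abs(S-s0-104)<9),block=(z>84)&(z<95)&(abs(S-s0-155)<20),base=(abs(z-18)<4)&(abs(S-s0)<80)).items():
        m=m&(abs(t-462)<80); q=t[m]; e=np.percentile(q,[1,99]); print(k,nm,m.sum(),'t mid',e.mean().round(2),'w',np.ptp(e).round(1),'s',np.percentile(S[m],[2,98]).mean().round(1)-s0.round(1), 'slope', np.degrees(np.polyfit(t[m],S[m],1)[0]).round(2))
    m=(z>50.5)&(z<56)&(abs(S-s0)<85)&(abs(t-462)<30)
    h,e=np.histogram(t[m],np.arange(436,490)); print(k,'rail hist',dict(zip(e.astype(int).tolist(),h.tolist())))
```

```text
tcp t,s 462.0511325153149 -283.9205935491733
scene edge + 109 t mean 462.33 [456.5 468.7] z 179.7 slope deg -0.21
scene face 1050 t0 468.04 yaw,tilt deg [0.14 0.47] rms 1.01
scene pad 91 t mid 462.84 w 56.7 s 102.30000000000001 slope -0.41
scene block 337 t mid 464.73 w 68.1 s 153.8 slope -0.01
scene base 1988 t mid 463.98 w 129.5 s -0.0999999999999659 slope 0.22
scene rail hist {436: 0, 437: 0, 438: 0, 439: 0, 440: 0, 441: 0, 442: 0, 443: 0, 444: 4, 445: 11, 446: 12, 447: 17, 448: 27, 449: 30, 450: 16, 451: 7, 452: 0, 453: 1, 454: 0, 455: 0, 456: 0, 457: 0, 458: 0, 459: 0, 460: 0, 461: 0, 462: 0, 463: 0, 464: 0, 465: 0, 466: 0, 467: 0, 468: 0, 469: 0, 470: 0, 471: 0, 472: 0, 473: 0, 474: 0, 475: 1, 476: 7, 477: 26, 478: 29, 479: 28, 480: 21, 481: 8, 482: 2, 483: 0, 484: 0, 485: 0, 486: 0, 487: 0, 488: 0}
top edge + 90 t mean 460.27 [454.4 466.1] z 179.7 slope deg 0.29
top face 84 t0 453.51 yaw,tilt deg [0.31 0.07] rms 0.3
top pad 69 t mid 461.53 w 53.6 s 104.60000000000002 slope 0.11
top block 247 t mid 460.96 w 68.0 s 156.0 slope -0.58
top base 1809 t mid 460.51 w 127.4 s -0.39999999999997726 slope -0.94
top rail hist {436: 0, 437: 0, 438: 0, 439: 0, 440: 0, 441: 3, 442: 4, 443: 10, 444: 11, 445: 15, 446: 6, 447: 1, 448: 0, 449: 0, 450: 0, 451: 0, 452: 0, 453: 0, 454: 0, 455: 0, 456: 0, 457: 0, 458: 0, 459: 0, 460: 0, 461: 0, 462: 0, 463: 0, 464: 0, 465: 0, 466: 0, 467: 0, 468: 0, 469: 0, 470: 0, 471: 2, 472: 3, 473: 5, 474: 12, 475: 7, 476: 9, 477: 5, 478: 0, 479: 0, 480: 0, 481: 0, 482: 0, 483: 0, 484: 0, 485: 0, 486: 0, 487: 0, 488: 0}
```

Relative to the slot, the board sits about 0.9 mm too far toward −x (1.4 mm in scene, 0.5 mm in top), and its yaw is good. I'll correct that and lower it with a force guard.

Run:
```python
from h import *
def st(m): print(m,round(read_t(),2),np.round(read_tool_pos(),2),'F',np.round(read_ft_force(),2),'M',np.round(read_moment(),3),'w',round(read_width(),2))
x,y=501.9,-208.06
print(movel([x,y,100],vel=60,force_limit=8)); st('mouth')
print(movel([x,y,86],vel=30,force_limit=8)); st('slot')
if abs(read_ft_force()[2])<7:
    print(movel([x,y,64],vel=20,force_limit=8)); st('floor')
```

```text
False
mouth 9.8 [ 502.19 -207.9   100.16] F [ 0.86 -0.69 -0.83] M [-0.02   0.002  0.009] w 10.93
False
slot 10.42 [ 501.93 -208.     85.95] F [ 0.25 -0.12 -0.64] M [ 0.018  0.001 -0.044] w 11.17
True
floor 11.27 [ 501.82 -208.1    67.79] F [-0.78 -0.55  4.64] M [-0.046  0.099 -0.034] w 11.43
```

It reached the floor at TCP z 67.8, against a predicted 67.7, with almost no side force. Now I'll slide it to the stop under guard.

Run:
```python
from h import *
d=np.array([-np.sin(np.radians(9.1)),np.cos(np.radians(9.1)),0])
def st(m): print(m,round(read_t(),2),np.round(read_tool_pos(),2),'s',round(float((np.array(read_tool_pos())-p0)@d),2),'F',np.round(read_ft_force(),2),'Fd',round(float(np.array(read_ft_force())@d),2),'M',np.round(read_moment(),3),'w',round(read_width(),2))
p0=np.array([501.9,-208.06,67.3])
movel(p0,vel=20); st('start')
grip(0,110); st('grip')
hit=False
for s in range(2,22,2):
    hit=movel(p0+s*d,vel=20,force_limit=5); st(f'{s} {hit}')
    if hit or -(np.array(read_ft_force())@d)>5: break
```

```text
start 11.52 [ 501.95 -208.01   67.78] s 0.04 F [-2.5   0.23  5.99] Fd 0.62 M [-0.045  0.465 -0.036] w 10.69
grip 11.73 [ 501.97 -208.08   67.82] s -0.04 F [-2.6   0.35  5.63] Fd 0.76 M [-0.05   0.478 -0.004] w 10.63
2 False 11.98 [ 502.1  -207.19   67.82] s 0.83 F [-0.67 -2.69  6.05] Fd -2.55 M [-0.503  0.252  0.085] w 11.07
4 False 12.23 [ 502.1  -205.4    67.83] s 2.59 F [ 0.26 -4.2   6.6 ] Fd -4.19 M [-0.687  0.037  0.007] w 10.66
6 False 12.48 [ 501.84 -203.25   67.82] s 4.76 F [ 0.88 -3.73  4.21] Fd -3.82 M [-0.715 -0.066  0.04 ] w 10.93
8 False 12.73 [ 501.55 -201.16   67.83] s 6.87 F [-0.13 -3.14  5.89] Fd -3.08 M [-0.681 -0.144 -0.017] w 10.56
10 False 12.98 [ 501.26 -199.14   67.82] s 8.91 F [ 0.19 -3.83  4.88] Fd -3.81 M [-0.687 -0.063  0.002] w 10.59
12 False 13.23 [ 500.96 -197.14   67.83] s 10.93 F [-0.16 -3.38  5.91] Fd -3.32 M [-0.705 -0.086 -0.028] w 10.77
14 False 13.48 [ 500.74 -195.36   67.83] s 12.72 F [ 1.33 -4.11  5.73] Fd -4.26 M [-0.782 -0.194 -0.069] w 10.8
16 False 13.73 [ 500.43 -193.87   67.81] s 14.24 F [ 1.22 -5.43  5.73] Fd -5.56 M [-0.928 -0.166  0.003] w 11.0
```

Run:
```python
from h import *
d=np.array([-np.sin(np.radians(9.1)),np.cos(np.radians(9.1)),0])
p0=np.array([501.9,-208.06,67.3])
def s(): return float((np.array(read_tool_pos())-p0)@d)
def st(m): print(m,round(read_t(),2),np.round(read_tool_pos(),2),'s',round(s(),2),'F',np.round(read_ft_force(),2),'Fd',round(float(np.array(read_ft_force())@d),2),'M',np.round(read_moment(),3),'w',round(read_width(),2))
for c in np.arange(17.5,29,1.5):
    movel(p0+c*d,vel=15); st(f'{c}')
    if s()>21 or -np.array(read_ft_force())@d>15: break
pause(.4); st('rest')
a=np.radians(9.1); n=np.array([np.cos(a),np.sin(a)]); y=d[:2]
s0=np.array([502.9,-220])@y
for k in('scene','top'):
    im,D,W=cloud(k); np.savez(f'push_{k}.npz',im=im,W=W); cv2.imwrite(f'pics/push_{k}.png',im[...,::-1])
    for nm,W_ in(('before',np.load(f'{k}0.npz')['W']),('now',W)):
        t=W_[...,:2]@n; S=W_[...,:2]@y-s0; z=W_[...,2]
        m=(z>80)&(z<93)&(S>90)&(S<135)&(abs(t-462)<32)&(abs(t-462)>10); b=(z>82)&(z<95)&(S>136)&(S<175)&(abs(t-462)<40)
        print(k,nm,'pad s',np.median(S[m]).round(2),m.sum(),'block s',np.median(S[b]).round(2))
A=cv2.imread('pics/push_scene.png')[140:300,40:240]; B=cv2.imread('pics/push_top.png')[170:260,310:450]
cv2.imwrite('pics/push.png',np.vstack([cv2.resize(A,(400,320)),cv2.resize(B,(400,257))]))
```

```text
17.5 13.98 [ 500.27 -192.99   67.82] s 15.14 F [ 1.3  -6.47  5.84] Fd -6.59 M [-1.128 -0.224  0.007] w 10.92
19.0 14.23 [ 500.1  -192.     67.83] s 16.15 F [ 0.69 -7.74  6.41] Fd -7.76 M [-1.309 -0.223  0.029] w 10.66
20.5 14.48 [ 499.92 -191.02   67.84] s 17.14 F [ 1.16 -7.97  6.32] Fd -8.05 M [-1.45  -0.246 -0.04 ] w 10.49
22.0 14.73 [ 499.76 -190.07   67.88] s 18.1 F [ 1.69 -9.52  6.72] Fd -9.67 M [-1.571 -0.267  0.019] w 10.98
23.5 14.98 [ 499.58 -189.08   67.88] s 19.1 F [  1.3  -10.04   5.32] Fd -10.12 M [-1.795 -0.225  0.021] w 10.7
25.0 15.23 [ 499.39 -188.11   67.9 ] s 20.09 F [  0.82 -10.61   5.99] Fd -10.61 M [-1.907 -0.295  0.051] w 10.9
26.5 15.48 [ 499.26 -187.15   67.94] s 21.07 F [  2.5  -13.14   6.11] Fd -13.37 M [-2.113 -0.271 -0.009] w 10.76
rest 15.88 [ 499.24 -187.19   67.94] s 21.03 F [  1.35 -13.14   7.6 ] Fd -13.18 M [-2.128 -0.294  0.022] w 10.85
scene before pad s 102.52 66 block s 153.48
scene now pad s 112.09 66 block s 153.49
top before pad s 105.26 51 block s 156.38
top now pad s 114.62 48 block s 156.07
```

View pics/push.png

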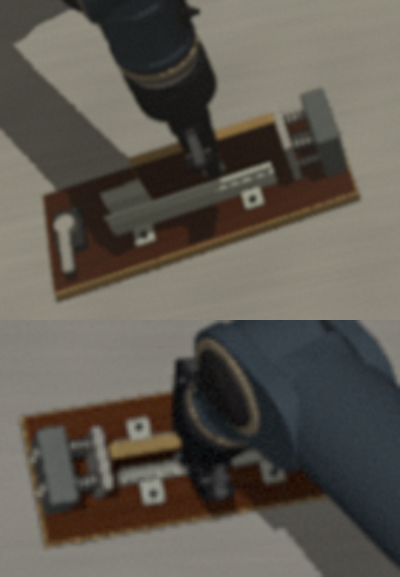

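The board sits in the slot with its end flat on the pad, at about scene crop (280,125). The pad has moved about 9.5 mm according to both cameras. I'll add about 0.5 mm and check the seating (top edge height and level) and steadiness.

Run:
```python
from h import *
d=np.array([-np.sin(np.radians(9.1)),np.cos(np.radians(9.1)),0])
p0=np.array([501.9,-208.06,67.3]); 
movel(p0+27.2*d,vel=10); pause(.8)
a=np.radians(9.1); n=np.array([np.cos(a),np.sin(a)]); y=d[:2]; s0=np.array([502.9,-220])@y
for i in range(2):
    print(round(read_t(),2),np.round(read_tool_pos(),2),float((np.array(read_tool_pos())-p0)@d),np.round(read_ft_force(),2),read_width(),read_grip_force()); pause(.5)
for k in('scene','top'):
    Ws=[];
    for i in range(4): im,D,W=cloud(k); Ws.append(W)
    W=np.mean(Ws,0); im=im.astype(int)
    t=W[...,:2]@n; S=W[...,:2]@y-s0; z=W[...,2]
    m=(z>80)&(z<93)&(S>90)&(S<135)&(abs(t-462)<32)&(abs(t-462)>10); W0=np.load(f'{k}0.npz')['W']
    print(k,'pad s',np.median(S[m]).round(2))
    pale=(im[...,0]>im[...,2]+25)&(im[...,0]>90)
    e=pale&(abs(z-108)<8)&(abs(t-462)<9)&(S>-45)&(S<106)
    for lo,hi in((-40,-10),(60,85),(85,106)):
        q=e&(S>lo)&(S<hi); print('  edge',lo,hi,q.sum(),z[q].mean().round(2) if q.any() else '',t[q].mean().round(2) if q.any() else '')
    b=(abs(z-18)<5)&(abs(t-462)<60)&(abs(t-462)>40)&(abs(S)<80); print('  base z',z[b].mean().round(2),'blockz',z[(z>84)&(abs(S-155)<10)&(abs(t-462)<25)].mean().round(2))
```

```text
17.03 [ 499.17 -186.92   67.97] 21.308016351202973 [  1.39 -12.95   6.04] 10.897816766374062 107.57032871246338
17.53 [ 499.18 -186.88   67.95] 21.348289715427033 [  2.99 -13.52   7.04] 10.92895191371638 107.57096886634827
scene pad s 111.58
  edge -40 -10 7 109.08 458.57
  edge 60 85 66 108.46 463.43
  edge 85 106 56 108.39 463.78
  base z 18.99 blockz 88.41
top pad s 114.24
  edge -40 -10 0  
  edge 60 85 44 107.0 461.24
  edge 85 106 39 106.94 461.86
  base z 17.91 blockz 87.31
```

Seated and level: the top edge is 20 mm above the block, as it should be. Pad travel is about 9 mm by three estimates, so I'll add about 1 mm, confirm it holds steady, and hand in.

Run:
```python
from h import *
d=np.array([-np.sin(np.radians(9.1)),np.cos(np.radians(9.1)),0])
p0=np.array([501.9,-208.06,67.3]); movel(p0+28.6*d,vel=10); pause(.8)
a=np.radians(9.1); n=np.array([np.cos(a),np.sin(a)]); y=d[:2]; s0=np.array([502.9,-220])@y
for i in range(2): print(round(read_t(),2),np.round(read_tool_pos(),2),round(float((np.array(read_tool_pos())-p0)@d),2),np.round(read_ft_force(),2),read_grip_force()); pause(.4)
for k in('scene','top'):
    r=[]
    for W in [np.load(f'{k}0.npz')['W']]+[cloud(k)[2] for _ in range(4)]:
        t=W[...,:2]@n; S=W[...,:2]@y-s0; z=W[...,2]
        m=(z>80)&(z<93)&(S>90)&(S<135)&(abs(t-462)<28)&(abs(t-462)>10); r.append(S[m].mean())
    r=np.array(r); print(k,'travel',(r[1:]-r[0]).round(2))
```

```text
19.52 [ 499.02 -185.91   67.99] 22.33 [  2.67 -14.6    7.13] 107.55800485610962
19.93 [ 499.   -185.92   67.98] 22.33 [  2.5  -14.24   7.64] 107.55813002586365
scene travel [10.71 10.02 10.98 10.83]
top travel [ 9.49  9.76 10.08 10.03]
```

Travel is 10 mm within noise, and it holds steady.

```bash
python3 -c "
from station import *
print(hand_in())"
```

```text
the job is handed in; nothing more can be done
None
```

The long board is seated on the jig's slot floor and pressed against the stop with its pad in about 10 mm (roughly 12 N); the arm was still gripping and pushing steadily when I handed the job in at about 20 s.

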